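Refit the spray booth filter and hold the hood open

ROBOT

A 6-joint arm with a two-finger parallel gripper is mounted at the origin on a cart in front of the work surface, level with it; the furniture and walls round the work are solid. World frame = base frame: x ahead of the robot, y to its left, z up, the work surface at z = 0. Lengths are in m, angles in rad, forces in N, time in s.
With the tool pointing down it reaches from about 0.325 to 0.775 m from the base axis. Payload 9.3 kg.
Tool frame: the origin (TCP) lies at the centre of the arm's flange, where the gripper is bolted on; the fingertips stand 173 mm ahead of it and the grasp point (between the pads) lies 155 mm ahead of it; z points along the fingers, y is the line along which they close (so a half turn about z gives the same grasp; the last joint's range is limited). The gripper opens to 85 mm and grips with 20 to 120 N. Pads are 22 mm wide; open, the fingers measure 114 mm over their backs; the gripper's body (76 mm by 85 mm) begins 54 mm behind the grasp point. The pads swing forward as they close: fully open they stand 13 mm farther back than shut.
Start: joints at [1.068, 0.259, 0.021, 1.334, 0, 1.418], TCP at [0.188, 0.517, 0.405] pointing down, gripper open.
Joint ranges: [-3.04, 3.04], [-0.91, 1.82], [-1.04, 1.36], [-1.92, 1.95], [-1.52, 1.45], [-3.14, 3.14]. Speed limits (rad/s): [2.22, 2.22, 2.79, 3.14, 3.14, 3.14].

INTERFACE

Orientations are given as a rotation vector (axis times angle).
In Python, from station import readout, imaging, workorder gives the robot as it stands. The module is installed in compiled form; this text tells all that it offers.
- The arm moves only by the tool play_rows, never from a script. Its argument "steps" is a list of rows, each an object with "delta_pos": the shift along the tool's x, y, z in cm, a list of three; "rotation": the turn, a rotation vector about the tool's x, y, z in units of 6 degrees (1.0 is 6 degrees), a list of three; "jaw": the finger opening in cm, from 0 to 8.54. In form: [{"delta_pos": [tx, ty, tz], "rotation": [rx, ry, rz], "jaw": jaw}, ...]. A call has exactly 5 rows; each row is the pose to reach, as a shift and turn from the pose commanded when the call began, along the tool's axes at that moment; what a row does not reach only later rows make up. A row lasts 1/8 s, in which the tool goes at most 62.5 mm and 10.7 degrees, less where a joint would pass 70% of its speed; a pose out of reach is approached as far as the arm can. A call with a gripper value outside its range is refused whole. The fingers move at their own pace and stop on an object; the grip force is fixed at half the most. Time passes only in rows, so rows that repeat a pose let the fingers close, or fill a call up. It gives the time, the measured TCP pose, the force, the opening and the grip force at its end, in the units of the state.
- readout.state(): the state, without advancing time (a new reading comes with each control period).
- imaging.capture(name): name is "side" or "top"; returns a dict with "pixels" (420x560x3 uint8, blue, green, red), "mtx" (3x3 intrinsics, pixels), "dist" ([k1, k2, p1, p2, k3] as OpenCV has them; the pictures are not rectified), "R" (3x3) and "t" (3): a world point X has camera coordinates R X + t. Camera axes: x right, y down, z forward; pixel columns grow to the right and rows downward; lengths in m; the calibration is good to about 2 mm. A picture is of the moment at which its call begins. There is no depth.
- workorder.finish_job(): hands the job in; it is judged then, once.
The state is a dict: "t": time; "qpos": joint angles; "qd": joint speeds; "joint_efforts": joint torques, N m; "position": TCP position; "eef_rot": TCP orientation; "contact_force": force on the tool from outside, world axes, zero at the start; "moment": the same for the moment, N m; "grip_width": opening from 0.0 (shut) to 1.0 (fully open); "grasp_force": force on a finger pad.
Only numpy, scipy, OpenCV 4.12 (cv2) and the standard library are available. Lean on these libraries where they do the work, as an engineer would, in place of code of your own. Each camera call takes 0.05 s, during which the arm holds its last target. There are 200 camera calls.

TASK

The washed metal filter is dry: take it out of the wooden rack by its black pull tab, lower it (do not let it drop) all the way home into the slot in the top of the little spray booth, and let go of it. Then lift the clear hood by its pull bar to 60 degrees above its shut position and keep holding it there, because it falls shut by itself and someone wants both hands free to set the next card ring on the turntable; finish while still holding the hood. Leave the plywood panel, the card ring, the spray can and the paint bottle standing where they are.

Things in the scene. Friction and masses are not known exactly. Their poses are not given: they have to be found in the camera images.
- booth: compact grey sheet-metal spray booth, fixed to the table, 230 mm wide (y), 165 mm high; its x points from the low open front to the fan box at the back. Origin on the table under its middle; front lip at x = -117 mm, 77 mm high; fan box, 165 mm high, ends at x = +131 mm, a black duct stub at +163 mm. A turntable inside
- slot_mouth (a point): centre of the mouth of the filter slot in the booth's flat top, 165 mm above the table, x = +55 mm in the booth. The slot is 15 mm (booth x) by 172 mm (booth y), straight-walled, 115 mm deep; axes as the booth's. Nothing beside the slot rises more than 2 mm above the top
- slot_floor (a point): centre of the floor of the filter slot, straight below slot_mouth, 50 mm above the table; the filter's origin comes here when it is home
- filter: metal baffle filter, a stiff flat cassette: aluminium frame 12 mm thick (x), 168 mm wide (y), 115 mm high, 0.12 to 0.25 kg, foot tapered over the lowest 4 mm; a black pull tab 12 mm thick, 46 mm wide, 36 mm high stands on its top middle. Either face may go to the front. Origin: centre of its underside, z up. Home, the frame is flush with the booth's top
- filter_tab (a point): point in the middle of the pull tab, 24 mm above the top edge of the frame, 139 mm above the filter's underside; the tab's top is 12 mm higher
- rack: wooden drying rack, fixed to the table: things stand on its battens, 18 mm high, in two slots 17 mm wide along its y, at x = -35 and +35 mm, between dowels that reach 89 mm above the table. The filter stands upright in one slot, the plywood panel in the other. Origin on the table under its middle, z up
- panel: plain plywood panel, 10 mm thick (x), 150 mm wide (y), 105 mm high, standing in the other slot of the rack; leave it there. Origin: centre of its underside
- hood (a joint): angle of the clear hood, rad: 0 shut (sloping 30 degrees down to the front), growing as its front edge is lifted; 60 degrees is 1.047; stop at 1.75. Free hinge, no stay: it falls shut from any angle. 0.3 kg, about 2 N at the pull bar
- hood_hinge (a point): middle of the hood's hinge axis, which runs along the booth's y, 162 mm above the table, x = +30 mm in the booth; axes as the booth's
- hood_pull (a point): middle of the hood's pull bar: round, 12 mm thick, 110 mm long, parallel to the hinge, on two legs, free all round (shut, 34 mm ahead of and 15 mm above the hood edge); it can turn between the fingers. 197 mm from the hinge axis: shut, 184 mm ahead of it (booth -x) and 72 mm below, 90 mm above the table. Axes as the booth's when shut, turning with the hood
- card_ring: short piece of wide brown card tube lying flat as a ring, 105 mm across, 59 mm high, to the right of the booth; bystander. Origin under its middle
- spray_can: spray can with a cap, 67 mm across, 215 mm high, to the right of the booth; bystander. Origin under its middle
- paint_bottle: small paint bottle, 42 mm across, 100 mm high, to the left of the rack; bystander. Origin under its middle

How it is judged:
On the way, in this order (a step that is already met when the one before it is completed fails the run):
1. the filter is home in the booth's slot and let go (horizontal distance between filter and slot_floor below 0.006 m and z of filter in the frame of slot_floor below 0.005 m and angle between filter's own z axis and vertical below 0.05 rad and contact force between the fingers and filter below 0.1 N and value of joint hood below 0.2 rad), for 0.2 s.
2. the hood is lifted to 60 degrees and held there (value of joint hood between 0.907 and 1.187 rad and contact force between the fingers and hood above 0.3 N), for 0.3 s.
At the end, for the whole second after the job is handed in: the filter stands fully home in the booth's slot (within 5 mm of the slot floor, upright) and is not touched; the hood is held in the fingers at 60 degrees, give or take 8, above shut (all of step 2 and horizontal distance between filter and slot_floor below 0.006 m and z of filter in the frame of slot_floor below 0.005 m and angle between filter's own z axis and vertical below 0.05 rad and contact force between the fingers and filter below 0.1 N); the arm keeps its last pose, push and grip.
It fails at once if the filter was let go above the slot floor and dropped into the slot (horizontal distance between filter and slot_floor below 0.015 m and z of filter in the frame of slot_floor above 0.015 m and linear speed of filter above 0.25 m/s and contact force between the fingers and filter below 0.1 N).
It fails at once if the plywood panel was moved (distance of panel from where it was at the start of the episode above 0.03 m).
It fails at once if the card ring was moved (distance of card_ring from where it was at the start of the episode above 0.03 m).
It fails at once if the spray can was moved (distance of spray_can from where it was at the start of the episode above 0.03 m).
It fails at once if the paint bottle was moved (distance of paint_bottle from where it was at the start of the episode above 0.03 m).
It also fails if it takes over 69 s, if anything falls off the work surface, if the arm or the gripper's body presses on something with over 40 N, if the wrist force passes 120 N, or if a joint passes its speed limit or range.

## Working session

There is one attempt and no reset: what is moved stays moved. The work goes in short steps, Python scripts to look and compute and a tool call to move; the robot and the scene stay as the last step left them, time stands still between calls to the robot, and variables do not carry over. Pictures are saved under pics/ and viewed, at most 10 in all, crops included, and the job is handed in when it is done.

Besides the shell and the picture viewer there is one more tool, called after ">>>" by a JSON object that holds its "method" and its "body", one argument or row to a line. play_rows: Moves the arm, as the interface text tells. Its arguments: {"type":"object","properties":{"steps":{"type":"array"}},"required":["steps"]}

```bash
mkdir -p pics
python3 - <<'E'
from station import readout, imaging
import cv2,pickle
s=readout.state();print(s['t'],s['position'],s['eef_rot'],s['grip_width'])
for n in('side','top'):
    d=imaging.capture(n);cv2.imwrite(f'pics/{n}0.png',d['pixels']);pickle.dump(d,open(f'{n}0.pkl','wb'));print(n,d['mtx'],d['dist'],d['R'],d['t'],-d['R'].T@d['t'])
E
```

```text
0.0 [0.18846577 0.51664013 0.40405978] [-5.46626935e-01 -3.09324108e+00  2.03573388e-03] 1.0037699071724868
side [[396.92766672   0.         280.84469021]
 [  0.         396.92766672 202.08626329]
 [  0.           0.           1.        ]] [-0.03799729  0.          0.          0.          0.        ] [[-0.99353766 -0.1114929  -0.02126632]
 [-0.04761779  0.57951409 -0.81356989]
 [ 0.1030314  -0.80729967 -0.58107812]] [0.55423622 0.1052363  1.39987362] [0.41143474 1.13092499 0.91083958]
top [[519.00268951   0.         274.05789842]
 [  0.         519.00268951 210.50520071]
 [  0.           0.           1.        ]] [-0.09692909  0.          0.          0.          0.        ] [[-0.01923736 -0.99979747 -0.00591137]
 [-0.98502078  0.01996571 -0.17127588]
 [ 0.17135922  0.00252792 -0.98520537]] [0.0698112  0.58794659 1.58984389] [0.30804818 0.05403928 1.66743649]
```

View pics/side0.png

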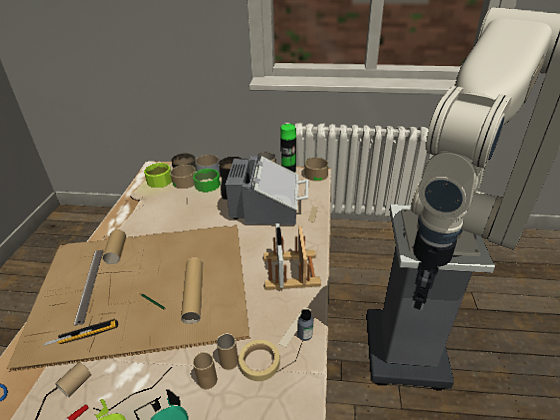

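View pics/top0.png

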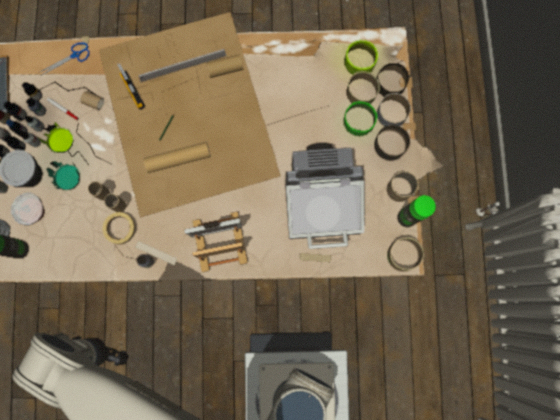

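The side view shows the booth at about (265,190) and the rack at (290,265). In the top view the booth is at (325,195) and the rack at (222,240), with the filter in the far slot and the panel in the near one. Next I'll enlarge crops of both.

Run:
```python
import cv2,numpy as np
a=cv2.imread('pics/top0.png')[130:280,170:380];a=cv2.resize(a,None,fx=3.8,fy=3.8,interpolation=cv2.INTER_CUBIC);cv2.imwrite('pics/c1.png',a)
b=cv2.imread('pics/side0.png')[145:295,215:335];b=cv2.resize(b,None,fx=4,fy=4,interpolation=cv2.INTER_CUBIC);cv2.imwrite('pics/c2.png',b)
```

```text
(no output)
```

View pics/c1.png

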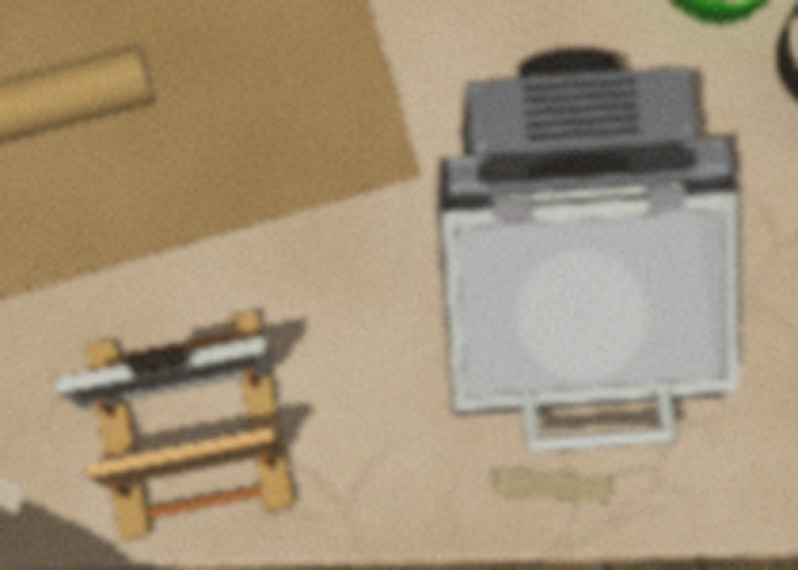

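View pics/c2.png

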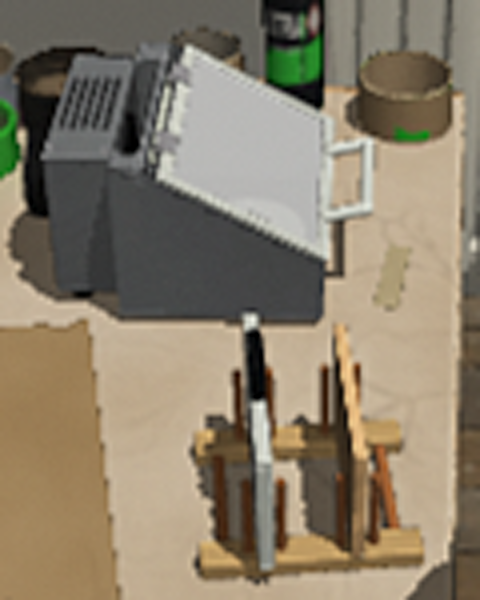

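The crops show:
- **Top crop:** filter top edge from (57,385) to (267,345), black tab at (160,358), slot mouth dark at (480–695, 145–180), pull bar at (530–673, 440).
- **Side crop:** filter tab at (253,360), pull bar at (365,175).

Next I'll zoom in on the slot in both views, and cast rays.

```bash
cat > h.py <<'E'
import cv2,numpy as np,pickle
def ld(n): return pickle.load(open(n+'.pkl','rb'))
def ray(d,uv):
    p=cv2.undistortPoints(np.array(uv,float).reshape(-1,1,2),d['mtx'],d['dist']).reshape(-1,2)
    v=np.c_[p,np.ones(len(p))]@d['R']; return -d['R'].T@d['t'],v
def plane(d,uv,z):
    c,v=ray(d,uv); return c+v*((z-c[2])/v[:,2])[:,None]
def tri(d1,u1,d2,u2):
    c1,v1=ray(d1,u1);c2,v2=ray(d2,u2);o=[]
    for a,b in zip(v1,v2):
        a=a/np.linalg.norm(a);b=b/np.linalg.norm(b)
        s=np.linalg.lstsq(np.c_[a,-b],c2-c1,rcond=None)[0];P,Q=c1+a*s[0],c2+b*s[1]
        o.append(np.r_[(P+Q)/2,np.linalg.norm(P-Q)])
    return np.array(o)
def proj(d,X): return cv2.projectPoints(np.array(X,float).reshape(-1,3),cv2.Rodrigues(d['R'])[0],d['t'],d['mtx'],d['dist'])[0].reshape(-1,2)
E
python3 - <<'E'
from h import *
np.set_printoptions(precision=4,suppress=True)
T,S=ld('top0'),ld('side0')
f=lambda p:np.array(p)/3.8+[170,130]-.5+.5/3.8
g=lambda p:np.array(p)/4+[215,145]-.5+.125
print('frame ends@.133',plane(T,f([[57,385],[267,345]]),.133))
print('tabtop@.169',plane(T,f([[160,355]]),.169))
print('slot@.165',plane(T,f([[480,165],[695,155]]),.165), plane(T,f([[588,145],[588,180]]),.165))
print('top corners@.165',plane(T,f([[443,160],[735,137]]),.165))
print('bar ends@.09',plane(T,f([[530,445],[673,436]]),.09))
print('tri bar ends L,R',tri(T,f([[530,445],[673,436]]),S,g([[365,212],[370,143]])))
print('tri frame near end top',tri(T,f([[57,385],[267,345]]),S,g([[264,408],[250,318]])))
print('panel ends',tri(T,f([[90,470],[275,437]]),S,g([[358,460],[340,328]])))
T=T['pixels'];a=cv2.resize(T[150:195,280:370],None,fx=8,fy=8,interpolation=cv2.INTER_CUBIC)
b=cv2.resize(S['pixels'][148:200,225:270],None,fx=11,fy=11,interpolation=cv2.INTER_CUBIC)
b=b[:590]; c=np.zeros((600,800,3),np.uint8)
cv2.imwrite('pics/z1.png',a);cv2.imwrite('pics/z2.png',b)
G=cv2.cvtColor(T,cv2.COLOR_BGR2GRAY)
for u in (300,310,325,335,345,350):print(u,G[160:184,u])
for v in (170,172,174):print(v,G[v,284:366])
E
```

```text
frame ends@.133 [[0.5183 0.3267 0.133 ]
 [0.5469 0.1608 0.133 ]]
tabtop@.169 [[0.5351 0.2408 0.169 ]]
slot@.165 [[ 0.6812 -0.0094  0.165 ]
 [ 0.686  -0.1786  0.165 ]] [[ 0.6957 -0.0947  0.165 ]
 [ 0.6675 -0.0936  0.165 ]]
top corners@.165 [[ 0.6858  0.0195  0.165 ]
 [ 0.7    -0.2108  0.165 ]]
bar ends@.09 [[ 0.4681 -0.0466  0.09  ]
 [ 0.4729 -0.1619  0.09  ]]
tri bar ends L,R [[ 0.4692 -0.0468  0.0883  0.0018]
 [ 0.4727 -0.162   0.0891  0.0007]]
tri frame near end top [[0.5157 0.3193 0.1752 0.0064]
 [0.5484 0.1613 0.1265 0.001 ]]
panel ends [[0.4533 0.3029 0.1161 0.002 ]
 [0.4769 0.1562 0.1171 0.0023]]
300 [113 111 113 112 113 110 111 114 110 106  82  65  58  62  60  58  57  66
  93 108 110 114 114 121]
310 [ 86  97  76  82  92  79  71  97 114  99  77  61  54  49  42  41  51  78
 105 108 116 154 147 123]
325 [ 97  77  75  85  77  85  99 107  95  73  46  47  43  38  39  51  74 101
 112 136 167 165 136 155]
335 [ 77  76  87  86  73  97 107 100  77  59  59  54  48  48  50  72 102 108
 120 162 169 134 137 180]
345 [115 116 108 113 114 105  99  82  66  61  58  57  57  61  72  96 100 106
 
[... 441 characters left out ...]
113 107  86  93 126 154]
172 [168 141 105 105 123 136 137 135 138 134 133 115 100  82  69  62  58  59
  59  63  57  56  63  58  60  58  54  54  54  47  46  45  40  43  39  38
  40  43  38  44  41  43  35  41  40  43  42  38  42  40  43  48  53  53
  57  56  62  59  57  57  62  57  59  59  60  58  58  59  71  95 115 121
 122 120 119 121 120 109  94  89 116 153]
174 [161 123  83  83 101 114 119 116 116 116 115  96  67  58  58  60  60  58
  65  61  62  61  62  51  55  46  42  43  43  36  36  40  36  40  39  37
  44  42  41  41  40  39  42  39  42  43  46  43  45  46  45  50  52  58
  63  59  61  64  66  63  72  72  71  73  75  79  81  94 104 118 129 130
 138 135 136 140 130 116  95  91 118 153]
```

```bash
python3 -c "
import cv2,numpy as np
a=cv2.imread('pics/z1.png');b=cv2.imread('pics/z2.png');print(a.shape,b.shape)
c=np.zeros((600,800,3),np.uint8);c[:300,:720]=a[:300];b=cv2.resize(b[110:],None,fx=.6,fy=.6);c[300:300+b.shape[0],:b.shape[1]]=b[:300];cv2.imwrite('pics/z.png',c)"
```

```text
(360, 720, 3) (572, 495, 3)
```

View pics/z.png

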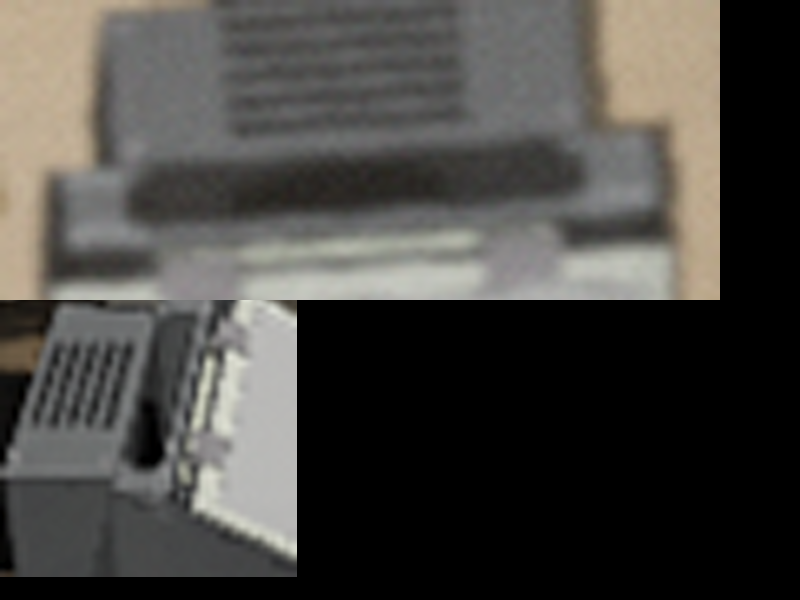

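The zoom shows the slot mouth as a dark strip with rounded ends, from (130,195) to (585,165) in the 8× crop, about 7 px wide. Next I'll fit its edges at subpixel level, along with the filter, tab and hood bar.

```bash
cat >> h.py <<'E'
def cross(p,lev):
    "subpixel indices where profile crosses lev"
    i=np.where((p[:-1]-lev)*(p[1:]-lev)<0)[0]; return i+(lev-p[i])/(p[i+1]-p[i])
E
python3 - <<'E'
from h import *
np.set_printoptions(precision=4,suppress=True)
T,S=ld('top0'),ld('side0')
G=cv2.cvtColor(T['pixels'],cv2.COLOR_BGR2GRAY).astype(float)
up,lo=[],[]
for u in range(302,349):
    vc=174.3-(u-297)*(4/57.); v0=int(vc)-6; p=G[v0:v0+14,u]
    c=cross(p,80.)+v0; a=c[c<vc];b=c[c>vc]
    if len(a) and len(b): up.append((u,a.max()));lo.append((u,b.min()))
for n,e in(('up',up),('lo',lo)):
    P=plane(T,e,.165);k=np.polyfit(P[:,1],P[:,0],1);r=P[:,0]-np.polyval(k,P[:,1])
    m=abs(r)<2*r.std();k=np.polyfit(P[m,1],P[m,0],1);print(n,'yaw',-np.degrees(np.arctan(k[0])),'x at y=-.094',np.polyval(k,-.094),r.std()*1e3)
# slot ends along its length
L,R=[],[]
for v in (171,172,173,174):
    c=cross(G[v,286:362],85.)+286; L.append((c[(c<310)][-1] if (c<310).any() else 0,v));R.append((c[c>340][0],v))
print('ends',plane(T,L,.165)[:,:2],plane(T,R,.165)[:,:2])
# filter frame top: bright, low saturation strip
H=cv2.cvtColor(T['pixels'],cv2.COLOR_BGR2HSV).astype(int)
print('row-wise V/S at cols'); 
for u in (190,196,202,222,228,236): print(u,'V',H[212:236,u,2],'\n   S',H[212:236,u,1])
print('tab gray');
for v in range(219,230): print(v,G[v,196:228].astype(int))
E
```

```text
up yaw 3.020286339719974 x at y=-.094 0.6929351305429713 0.5174965701582953
lo yaw 2.9307219925350085 x at y=-.094 0.670528363167023 0.538862658178751
ends [[ 0.6874 -0.015 ]
 [ 0.6844 -0.0122]
 [ 0.6814 -0.0092]
 [ 0.6783 -0.0077]] [[ 0.6842 -0.1785]
 [ 0.6812 -0.1785]
 [ 0.6781 -0.1764]
 [ 0.6752 -0.1714]]
row-wise V/S at cols
190 V [185 185 190 187 186 185 184 184 185 183 183 186 187 184 186 184 177 190
 201 185 129  85  84  96] 
   S [66 68 71 67 69 73 75 67 72 68 65 67 67 71 67 61 36 16 13 17 10 39 46 40]
196 V [188 185 187 185 186 188 176 167 180 187 186 188 183 174 164 175 190 200
 183 126  76  67  87 117] 
   S [ 71  69  70  65  64  69  71  92 122 134 136 129 134 130  90  34  15  15
  14  16  40  49 103 129]
202 V [187 187 183 183 185 188 180 175 169 152 127  99  87 100 155 184 195 176
 119  71  67  94 103 107] 
   S [ 70  64  67  74  70  73  68  71  65  72  84 103 117  61  21  14  17  17
  15  40  49  27  25  67]
222 V [194 193 195 178 141 108 103  90  94 114 156 178 192 173 119  75  65  94
 132 153 179 192 189 194] 
   S [ 63  59  63  64  63  71  79 125 136  69  23  10  11 
[... 1259 characters left out ...]
 190 188 187 178 181 170]
225 [144 127 107  93 101 101  91  72  53  49  50  43  45  50  48  47  50  49
  48  40  48  59  76 102 141 166 172 158 143 133 122 115]
226 [144 143 128 131 142 156 151 119  77  51  50  46  48  41  40  47  52  59
  55  55  65  69  78  97 105 117 117 102  89  78  75  64]
227 [168 176 175 174 178 184 182 158 113  66  51  52  54  54  47  55  66  67
  65  61  66  66  74  79  75  68  72  66  58  58  66  66]
228 [188 191 190 193 196 195 193 179 142  93  66  65  73  65  63  68  67  71
  70  59  61  64  66  65  63  64  60  63  65  75  84  93]
229 [198 195 194 187 182 178 174 159 127  91  73  68  68  64  62  60  64  66
  60  62  60  65  70  73  82  87  89  91  92 105 115 128]
```

```bash
cat >> h.py <<'E'
from scipy.spatial.transform import Rotation as Ro
def down(yaw,tilt=0):
    "tool pointing down, tool y at heading yaw deg; tilt leans the fingers toward +heading"
    y=np.radians(yaw);t=np.radians(tilt);h=np.array([np.cos(y),np.sin(y),0]);u=np.array([0,0,1.])
    z=np.sin(t)*h-np.cos(t)*u; Y=np.cos(t)*h+np.sin(t)*u
    return Ro.from_matrix(np.c_[np.cross(Y,z),Y,z])
def go(grasp,rot,L=.155):
    from station import readout
    s=readout.state();c=Ro.from_rotvec(s['eef_rot']);p=np.array(s['position'])
    tgt=np.array(grasp)-L*rot.as_matrix()[:,2]
    print('t',s['t'],'pos',p,'grasp',p+L*c.as_matrix()[:,2],'F',s['contact_force'],'w',s['grip_width'],'gf',s['grasp_force'])
    print('delta cm',np.round(c.inv().apply(tgt-p)*100,2),'rot6',np.round((c.inv()*rot).as_rotvec(degrees=True)/6,3))
E
python3 - <<'E'
from h import *
np.set_printoptions(precision=4,suppress=True)
T,S=ld('top0'),ld('side0')
e=[]
H=cv2.cvtColor(T['pixels'],cv2.COLOR_BGR2HSV).astype(float)
for u in list(range(188,201))+list(range(223,239)):
    vc=229.85-(u-190)*9.05/46;v0=int(round(vc))-5
    a=cross(H[v0:v0+11,u,1],40)+v0;b=cross(H[v0:v0+11,u,2],135)+v0
    a=a[a<vc];b=b[b>vc]
    if len(a) and len(b) and b.min()-a.max()<6:e.append((u,(a.max()+b.min())/2))
P=plane(T,e,.133);k=np.polyfit(P[:,1],P[:,0],1);print(len(e),'yaw',-np.degrees(np.arctan(k[0])),'x@y=.2438',np.polyval(k,.2438))
# frame ends: saturation profile along centre line
for rng,n in((np.arange(180,195,.5),'L'),(np.arange(232,246,.5),'R')):
    v=229.85-(rng-190)*9.05/46; s=cv2.remap(H[:,:,1].astype(np.float32),rng.astype(np.float32)[None],v.astype(np.float32)[None],1)[0]
    c=cross(s,42)*.5+rng[0];print(n,c,plane(T,[(x,229.85-(x-190)*9.05/46) for x in c],.133))
G=cv2.cvtColor(T['pixels'],cv2.COLOR_BGR2GRAY).astype(float)
print('tab ends',[plane(T,[(x+196,v) for x in cross(G[v,196:228],85)[[-1]]],.165) for v in (222,223,224)])
# side view tab + bar triangulation
print('side proj tab centre',proj(S,[[.5326,.2438,.157],[.5326,.2438,.169]]))
Gs=cv2.cvtColor(S['pixels'],cv2.COLOR_BGR2GRAY)
for v in range(222,252,2):print(v,Gs[v,270:290])
go([.533,.244,.22],down(9.8))
E
```

```text
28 yaw 10.4247468176582 x@y=.2438 0.5330543771198909
L [183.9685] [[0.518  0.3287 0.133 ]]Traceback (most recent call last):
  File "<stdin>", line 15, in <module>
  File "h.py", line 7, in plane
    c,v=ray(d,uv); return c+v*((z-c[2])/v[:,2])[:,None]
        ~~~^^^^^^
  File "h.py", line 4, in ray
    p=cv2.undistortPoints(np.array(uv,float).reshape(-1,1,2),d['mtx'],d['dist']).reshape(-1,2)
      ~~~~~~~~~~~~~~~~~~~^^^^^^^^^^^^^^^^^^^^^^^^^^^^^^^^^^^^^^^^^^^^^^^^^^^^^^^
cv2.error: OpenCV(4.12.0) /io/opencv/modules/calib3d/src/undistort.dispatch.cpp:347: error: (-215:Assertion failed) CV_IS_MAT(_src) && CV_IS_MAT(_dst) && (_src->rows == 1 || _src->cols == 1) && (_dst->rows == 1 || _dst->cols == 1) && _src->cols + _src->rows - 1 == _dst->rows + _dst->cols - 1 && (CV_MAT_TYPE(_src->type) == CV_32FC2 || CV_MAT_TYPE(_src->type) == CV_64FC2) && (CV_MAT_TYPE(_dst->type) == CV_32FC2 || CV_MAT_TYPE(_dst->type) == CV_64FC2) in function 'cvUndistortPointsInternal'
```

Run:
```python
from h import *
np.set_printoptions(precision=4,suppress=True)
T,S=ld('top0'),ld('side0')
H=cv2.cvtColor(T['pixels'],cv2.COLOR_BGR2HSV).astype(float)
Gs=cv2.cvtColor(S['pixels'],cv2.COLOR_BGR2GRAY);G=cv2.cvtColor(T['pixels'],cv2.COLOR_BGR2GRAY)
def blob(I,box,th):
    x0,y0,x1,y1=box;m=(I[y0:y1,x0:x1]<th).astype(np.uint8);n,l,st,c=cv2.connectedComponentsWithStats(m);i=1+np.argmax(st[1:,4]);
    r=cv2.minAreaRect(np.argwhere(l==i)[:,::-1].astype(np.float32)+[[x0,y0]]if 0 else (np.argwhere(l==i)[:,::-1]+[x0,y0]).astype(np.float32));return r
print('top tab',blob(G,(196,217,226,229),58),'side tab',blob(Gs,(268,215,292,260),50))
print('expect top of tab: T',proj(T,[[.533,.244,.169]]),'S centre',proj(S,[[.533,.244,.157]]),'S tabtop ends',proj(S,[[.533-.0042,.244+.0226,.169],[.533+.0042,.244-.0226,.169],[.533-.0042,.244+.0226,.133],[.533+.0042,.244-.0226,.133]]))
for v in range(222,252,3):print(v,Gs[v,268:292])
go([.533,.244,.22],down(10.4))
```

```text
top tab ((211.0, 224.5), (14.0, 5.0), 0.0) side tab ((279.5, 237.0), (18.0, 5.0), 90.0)
expect top of tab: T [[210.6556 223.7938]] S centre [[278.8505 233.901 ]] S tabtop ends [[279.2919 235.8444]
 [278.2273 225.8212]
 [279.5816 245.2323]
 [278.5266 235.096 ]]
222 [69 71 70 69 70 69 67 65 60 49 47 61 68 67 70 69 68 67 68 69 68 68 68 69]
225 [130 131 135  92  66  65  64  89 190 213 221 134  59  68  68  64  64  65
  66  67  66  67  66  64]
228 [177 176 176 179 181 183 192 142  66  11   0   0 137 180 180 180 180 179
 179 180 179 179 181 178]
231 [180 181 182 182 181 181 188 144  77  28  10   8  53 169 189 181 178 179
 181 180 177 180 179 179]
234 [181 180 182 182 182 182 190 169  81   4  12  11   0 168 192 182 183 182
 182 182 181 179 178 180]
237 [181 181 181 182 175 132 107 150 100  21  10  12   3  64 111 174 187 183
 182 182 184 183 180 179]
240 [177 178 180 188 161  77  27 138 116  32   4   9   7  29  53 111 175 187
 183 183 181 182 182 183]
243 [180 181 183 185 197 113  29  93  83  37  10   1   0  22  48 117 177 186
 182 181 181 180 181 181]
246 [182 183 184 185 198 111  27  94 102 117 195 219 231 146  48 125 179 186
 184 184 184 185 185 185]
249 [ 66  69  64 130 194 134  45  58  76  64 185 208 208 180  91 105 178 188
 186 190 168  98  60 129]
t 0.1 pos [0.1885 0.5167 0.4041] grasp [0.1884 0.5165 0.2491] F [ 0.6556 -0.376  -0.5208] w 1.0023240584100446 gf 0.0
delta cm [-41.71 -13.8    2.92] rot6 [-0.011  0.004  9.926]
```

>>> {"method": "play_rows", "body": {
  "steps": [
    {"delta_pos": [-5.2,-1.7,0.2],"rotation": [0,0,1.2],"jaw": 6},
    {"delta_pos": [-10.4,-3.4,0.4],"rotation": [0,0,2.5],"jaw": 6},
    {"delta_pos": [-15.6,-5.2,0.6],"rotation": [0,0,3.7],"jaw": 6},
    {"delta_pos": [-20.8,-6.9,0.8],"rotation": [0,0,5],"jaw": 6},
    {"delta_pos": [-26,-8.6,1],"rotation": [0,0,6.2],"jaw": 6}
  ]
}}

```text
t: 0.72
position: [0.4044, 0.3455, 0.3944]
eef_rot: [-1.511, -2.754, 0.0]
contact_force: [1.1, 0.6, 0.6]
grip_width: 0.704
grasp_force: 0.0
```

```bash
python3 -c "
from h import *
go([.533,.244,.22],down(10.4))"
```

```text
t 0.725 pos [0.40442163 0.3454749  0.39439961] grasp [0.40436452 0.34545011 0.23939962] F [1.05202418 0.55148488 0.62464721] w 0.7037150861488806 gf 0.0
delta cm [-15.47   5.39   1.94] rot6 [-0.004  0.     3.686]
```

>>> {"method": "play_rows", "body": {
  "steps": [
    {"delta_pos": [-4,1.4,0.5],"rotation": [0,0,0.9],"jaw": 5},
    {"delta_pos": [-8,2.8,1],"rotation": [0,0,1.9],"jaw": 5},
    {"delta_pos": [-12,4.2,1.5],"rotation": [0,0,2.8],"jaw": 5},
    {"delta_pos": [-15.5,5.4,1.9],"rotation": [0,0,3.7],"jaw": 5},
    {"delta_pos": [-15.5,5.4,1.9],"rotation": [0,0,3.7],"jaw": 5}
  ]
}}

```text
t: 1.35
position: [0.5342, 0.244, 0.3744]
eef_rot: [-2.012, -2.412, 0.002]
contact_force: [-0.5, -0.2, -0.0]
grip_width: 0.586
grasp_force: 0.0
```

```bash
python3 -c "
from h import *
go([.533,.244,.157],down(10.4))"
```

```text
t 1.35 pos [0.5342243  0.24404426 0.3744122 ] grasp [0.53398337 0.24392977 0.21941243] F [-0.53938201 -0.17293499 -0.04051423] w 0.5861334277426421 gf 0.0
delta cm [ 0.02 -0.11  6.24] rot6 [-0.016  0.004 -0.01 ]
```

>>> {"method": "play_rows", "body": {
  "steps": [
    {"delta_pos": [0,-0.1,2],"rotation": [0,0,0],"jaw": 5},
    {"delta_pos": [0,-0.1,4],"rotation": [0,0,0],"jaw": 5},
    {"delta_pos": [0,-0.1,5.5],"rotation": [0,0,0],"jaw": 5},
    {"delta_pos": [0,-0.1,6.2],"rotation": [0,0,0],"jaw": 5},
    {"delta_pos": [0,-0.1,6.2],"rotation": [0,0,0],"jaw": 5}
  ]
}}

```text
t: 1.98
position: [0.5314, 0.2457, 0.3136]
eef_rot: [-2.007, -2.417, 0.001]
contact_force: [-0.3, -0.9, 0.1]
grip_width: 0.585
grasp_force: 0.0
```

>>> {"method": "play_rows", "body": {
  "steps": [
    {"delta_pos": [0,0,0],"rotation": [0,0,0],"jaw": 2.5},
    {"delta_pos": [0,0,0],"rotation": [0,0,0],"jaw": 1.5},
    {"delta_pos": [0,0,0],"rotation": [0,0,0],"jaw": 0.5},
    {"delta_pos": [0,0,0],"rotation": [0,0,0],"jaw": 0.5},
    {"delta_pos": [0,0,0],"rotation": [0,0,0],"jaw": 0.5}
  ]
}}

```text
t: 2.6
position: [0.5318, 0.2455, 0.3144]
eef_rot: [2.007, 2.416, 0.002]
contact_force: [0.6, 0.3, 6.0]
grip_width: 0.128
grasp_force: 59.7
```

```bash
python3 -c "
from h import *
go([.533,.244,.157],down(10.4))"
```

```text
t 2.6 pos [0.53179851 0.2455227  0.31435393] grasp [0.53203663 0.24558735 0.15935413] F [0.57864914 0.33443217 6.00976925] w 0.12817957602994515 gf 59.73326504230499
delta cm [-0.17  0.09  0.24] rot6 [ 0.015 -0.001  0.026]
```

>>> {"method": "play_rows", "body": {
  "steps": [
    {"delta_pos": [0,0,-2],"rotation": [0,0,0],"jaw": 0.5},
    {"delta_pos": [0,0,-6],"rotation": [0,0,0],"jaw": 0.5},
    {"delta_pos": [0,0,-10],"rotation": [0,0,0],"jaw": 0.5},
    {"delta_pos": [0,0,-14],"rotation": [0,0,0],"jaw": 0.5},
    {"delta_pos": [0,0,-18],"rotation": [0,0,0],"jaw": 0.5}
  ]
}}

```text
t: 3.22
position: [0.5313, 0.2454, 0.4944]
eef_rot: [-2.007, -2.416, 0.002]
contact_force: [1.0, -0.8, -1.9]
grip_width: 0.126
grasp_force: 59.0
```

```bash
python3 -c "
from h import *
go([.682,-.094,.334],down(3))"
```

```text
t 3.225 pos [0.53130758 0.24540371 0.49441109] grasp [0.53108763 0.24533863 0.33941126] F [ 1.00002773 -0.7932376  -1.93995702] w 0.1257413969032486 gf 58.96138072013855
delta cm [-36.13   8.6    0.53] rot6 [-0.014  0.002  1.26 ]
```

Filter is held (about −1.9 N). Next is the move across, with a smooth start and stop.

>>> {"method": "play_rows", "body": {
  "steps": [
    {"delta_pos": [-2.1,0.5,0],"rotation": [0,0,0.1],"jaw": 0.5},
    {"delta_pos": [-6.3,1.5,0],"rotation": [0,0,0.3],"jaw": 0.5},
    {"delta_pos": [-10.5,2.5,0],"rotation": [0,0,0.4],"jaw": 0.5},
    {"delta_pos": [-15,3.6,0],"rotation": [0,0,0.6],"jaw": 0.5},
    {"delta_pos": [-19.5,4.6,0],"rotation": [0,0,0.7],"jaw": 0.5}
  ]
}}

```text
t: 3.85
position: [0.6132, 0.0601, 0.4918]
eef_rot: [-2.095, -2.339, 0.003]
contact_force: [-0.0, -0.6, -1.0]
grip_width: 0.125
grasp_force: 58.9
```

```bash
python3 -c "
from h import *
go([.682,-.094,.334],down(3))"
```

```text
t 3.85 pos [0.6131711  0.06008891 0.49182949] grasp [0.61272826 0.06008963 0.33683012] F [-0.04168786 -0.62959194 -0.97312219] w 0.12452456304858465 gf 58.93455684185028
delta cm [-16.07   5.15   0.26] rot6 [-0.027 -0.002  0.55 ]
```

>>> {"method": "play_rows", "body": {
  "steps": [
    {"delta_pos": [-4.2,1.3,0],"rotation": [0,0,0.1],"jaw": 0.5},
    {"delta_pos": [-8.4,2.7,0.1],"rotation": [0,0,0.3],"jaw": 0.5},
    {"delta_pos": [-12.2,3.9,0.2],"rotation": [0,0,0.4],"jaw": 0.5},
    {"delta_pos": [-15,4.8,0.3],"rotation": [0,0,0.5],"jaw": 0.5},
    {"delta_pos": [-16,5.1,0.3],"rotation": [-0.03,0,0.55],"jaw": 0.5}
  ]
}}

```text
t: 4.47
position: [0.6817, -0.0937, 0.488]
eef_rot: [-2.164, -2.276, -0.001]
contact_force: [0.0, 1.0, -2.3]
grip_width: 0.127
grasp_force: 59.0
```

>>> {"method": "play_rows", "body": {
  "steps": [
    {"delta_pos": [0,0,0],"rotation": [0,0,0],"jaw": 0.5},
    {"delta_pos": [0,0,0],"rotation": [0,0,0],"jaw": 0.5},
    {"delta_pos": [0,0,0],"rotation": [0,0,0],"jaw": 0.5},
    {"delta_pos": [0,0,0],"rotation": [0,0,0],"jaw": 0.5},
    {"delta_pos": [0,0,0],"rotation": [0,0,0],"jaw": 0.5}
  ]
}}

```text
t: 5.1
position: [0.6808, -0.0907, 0.4909]
eef_rot: [2.159, 2.279, 0.004]
contact_force: [-0.1, 0.1, -2.1]
grip_width: 0.128
grasp_force: 59.0
```

Run:
```python
from h import *
from station import imaging
go([.682,-.094,.334],down(3))
o=np.zeros((600,800,3),np.uint8)
for n,(x,y,w,h),q in(('side',(200,100,100,120),0),('top',(270,120,110,110),400)):
    d=imaging.capture(n);pickle.dump(d,open(n+'1.pkl','wb'));c=cv2.resize(d['pixels'][y:y+h,x:x+w],None,fx=3.6 if q else 4,fy=3.6 if q else 4,interpolation=cv2.INTER_CUBIC);o[:c.shape[0],q:q+c.shape[1]]=c[:,:800-q]
cv2.imwrite('pics/m1.png',o)
```

```text
t 5.1 pos [ 0.68080271 -0.09071632  0.4909167 ] grasp [ 0.6813364  -0.09068636  0.33591762] F [-0.11452568  0.10342522 -2.05626217] w 0.1278636508552467 gf 58.96655201911926
delta cm [-0.33  0.1   0.19] rot6 [ 0.033 -0.     0.015]
```

View pics/m1.png

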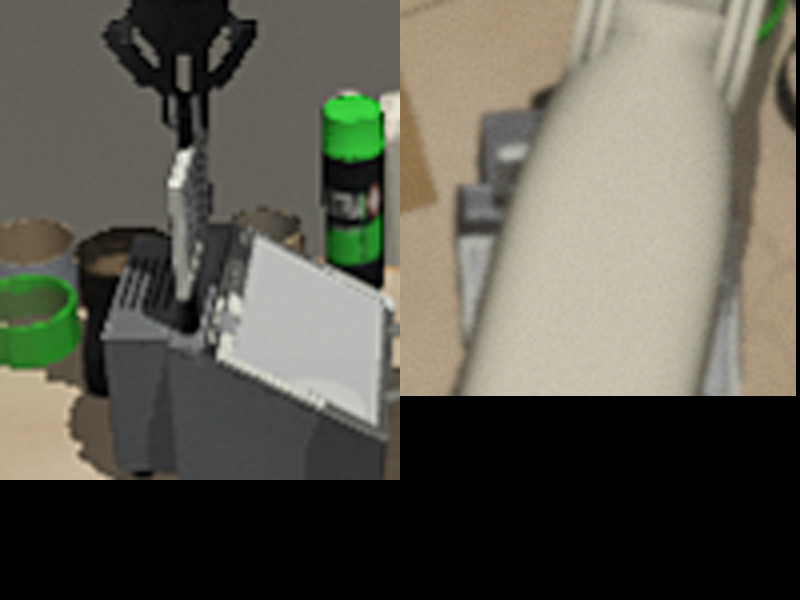

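The side crop shows the filter hanging over the slot: near edge at (182,150–270), slot's near end at about (185,315). The arm hides the slot in the top view. I'll measure filter against slot in the side view.

Run:
```python
from h import *
np.set_printoptions(precision=4,suppress=True,linewidth=150)
S0,S1=ld('side0'),ld('side1')
G0=cv2.cvtColor(S0['pixels'],cv2.COLOR_BGR2GRAY).astype(int);G1=cv2.cvtColor(S1['pixels'],cv2.COLOR_BGR2GRAY).astype(int)
yaw=np.radians(2.97);ex=np.array([np.cos(yaw),np.sin(yaw),0]);ey=np.array([-np.sin(yaw),np.cos(yaw),0])
c=np.array([.6817,-.0942,.165])
print('proj slot near end mid/far',proj(S0,[c+.086*ey,c,c-.086*ey]))
print('corners near',proj(S0,[c+.086*ey+.0075*ex,c+.086*ey-.0075*ex]))
print('slot rows');
for v in range(166,188):print(v,G0[v,238:262])
f=np.array([.6813,-.0907,.334-.139+.002])
print('proj filter near edge bottom/top',proj(S1,[f+.084*ey,f+.084*ey+[0,0,.115]]))
for v in range(138,180,2):print(v,G1[v,234:262])
```

```text
proj slot near end mid/far [[246.0058 183.0964]
 [249.0944 170.3389]
 [251.9008 158.7583]]
corners near [[243.8682 183.0656]
 [248.1451 183.1272]]
slot rows
166 [ 56  76  82  39  98  69  49 102 118  70  36  67  67  70  59  78 109  63 123 102  64 198 209 167]
167 [ 40  98  72  39  98  59  73 113 107  61  37  64  70  73  56  93 124  69 195 149  90 192 213 216]
168 [ 42  95  59  78  98  40  89 120  87  51  42  58  65  69  50 103 124  99 198 142 124 200 209 197]
169 [ 79  97  41  92  89  55 100 119  76  43  42  53  67  62  59  99  80 116 195 119 129 198 208 190]
170 [ 93  93  55 103  64  62 110 119  72  40  44  50  68  65  78 108  59 157 194 109 183 213 208 183]
171 [105  66  64 107  51  73 115 108  63  43  46  53  70  56  94 117  66 189 188  97 189 212 211 178]
172 [108  55  78  90  32  92 122  88  49  38  43  56  70  46  98 113  68 190 145  90 189 208 212 196]
173 [ 86  40  99  81  48 101 123  77  31  16  30  51  70  51  94  96 103 202 133 131 201 209 197 186]
174 [ 73  42 106  66  63 111 121  76  23   1  14  43  68  74 103  75 140 202 119 149 201 208 191 183]
175 [ 58  76 112  55  70 
[... 3154 characters left out ...]
0  40  69  49  16  42  25  34  35  63 123 138 132 145  98  47  48  56  55  51  49  46  87  75 117 108  85  97]
170 [ 62  79 102  46  35  40  26  44  24  36 118 140 147 131  67  32  53  55  46  44  28  72  90  80 106 101  84 143]
172 [ 56 106  66  21  45  24  34  38  12  32 125 146 153 103  33  36  55  42 106 125  64  78  64  95  96  81  87 173]
174 [ 74  88  38  40  32  19  49  29  26  44 107 124 120  59   4  26  49  72 107  82 103 138  81 161 217 177 130 172]
176 [107  68  27  43  23  42  42  20  41  52  39  29  10   1   0  24  45 105 129  70 191 187 107 195 214 215 183 179]
178 [116  94  55  41  47  48  49  52  52  51  38  28  15   7   4  18  59 107  88 105 140 131 136 158 180 191 189 186]
```

```bash
python3 -c "
from h import *
go([.6801,-.0935,.308],down(3))"
```

```text
t 5.2 pos [ 0.68087495 -0.09094818  0.49077346] grasp [ 0.68137696 -0.09091069  0.33577428] F [ 0.07327001  1.31110007 -2.12155904] w 0.13047413871238406 gf 58.96633565425873
delta cm [-0.25 -0.1   2.78] rot6 [ 0.031 -0.001  0.012]
```

>>> {"method": "play_rows", "body": {
  "steps": [
    {"delta_pos": [-0.25,-0.1,0.5],"rotation": [0.03,0,0],"jaw": 0.5},
    {"delta_pos": [-0.25,-0.1,1.3],"rotation": [0.03,0,0],"jaw": 0.5},
    {"delta_pos": [-0.25,-0.1,2.2],"rotation": [0.03,0,0],"jaw": 0.5},
    {"delta_pos": [-0.25,-0.1,2.7],"rotation": [0.03,0,0],"jaw": 0.5},
    {"delta_pos": [-0.25,-0.1,2.7],"rotation": [0.03,0,0],"jaw": 0.5}
  ]
}}

```text
t: 5.82
position: [0.6801, -0.0937, 0.4631]
eef_rot: [-2.161, -2.279, 0.001]
contact_force: [0.6, 0.3, -1.0]
grip_width: 0.13
grasp_force: 58.9
```

Run:
```python
from h import *
from station import imaging
np.set_printoptions(precision=4,suppress=True,linewidth=150)
go([.6801,-.0935,.300],down(3))
d=imaging.capture('side');pickle.dump(d,open('side2.pkl','wb'))
cv2.imwrite('pics/m2.png',cv2.resize(d['pixels'][135:195,225:275],None,fx=10,fy=10,interpolation=cv2.INTER_CUBIC))
```

```text
t 5.825 pos [ 0.6801 -0.0937  0.4631] grasp [ 0.68   -0.0936  0.3081] F [ 0.6074  0.2605 -0.9963] w 0.12966349591988902 gf 58.89530539512634
delta cm [0.02 0.   0.81] rot6 [-0.009 -0.004  0.01 ]
```

View pics/m2.png

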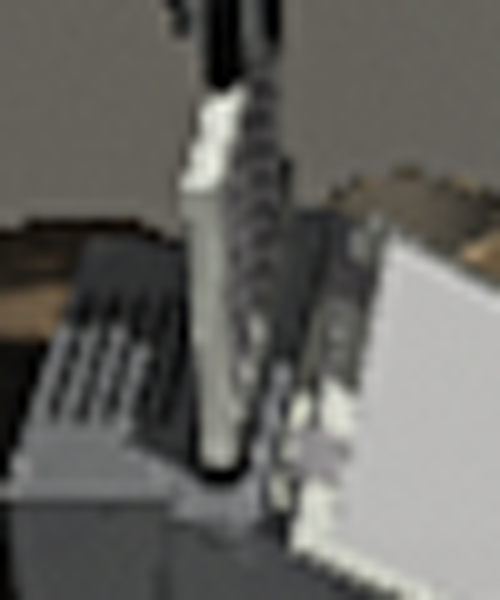

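The filter foot, near corner at (220,465), sits centred over the slot's near end at (220,485). Next I'll lower it gently.

>>> {"method": "play_rows", "body": {
  "steps": [
    {"delta_pos": [0,0,0.3],"rotation": [0,0,0],"jaw": 0.5},
    {"delta_pos": [0,0,0.6],"rotation": [0,0,0],"jaw": 0.5},
    {"delta_pos": [0,0,0.9],"rotation": [0,0,0],"jaw": 0.5},
    {"delta_pos": [0,0,1.2],"rotation": [0,0,0],"jaw": 0.5},
    {"delta_pos": [0,0,1.2],"rotation": [0,0,0],"jaw": 0.5}
  ]
}}

```text
t: 6.5
position: [0.6801, -0.0937, 0.4514]
eef_rot: [-2.161, -2.28, 0.0]
contact_force: [-0.2, -0.7, -2.2]
grip_width: 0.132
grasp_force: 59.0
```

>>> {"method": "play_rows", "body": {
  "steps": [
    {"delta_pos": [0,0,0.4],"rotation": [0,0,0],"jaw": 0.5},
    {"delta_pos": [0,0,0.8],"rotation": [0,0,0],"jaw": 0.5},
    {"delta_pos": [0,0,1.2],"rotation": [0,0,0],"jaw": 0.5},
    {"delta_pos": [0,0,1.6],"rotation": [0,0,0],"jaw": 0.5},
    {"delta_pos": [0,0,2],"rotation": [0,0,0],"jaw": 0.5}
  ]
}}

```text
t: 7.12
position: [0.6801, -0.0937, 0.4314]
eef_rot: [-2.161, -2.28, -0.0]
contact_force: [0.1, 0.5, -0.7]
grip_width: 0.131
grasp_force: 59.1
```

>>> {"method": "play_rows", "body": {
  "steps": [
    {"delta_pos": [0,0,0.5],"rotation": [0,0,0],"jaw": 0.5},
    {"delta_pos": [0,0,1],"rotation": [0,0,0],"jaw": 0.5},
    {"delta_pos": [0,0,1.5],"rotation": [0,0,0],"jaw": 0.5},
    {"delta_pos": [0,0,2],"rotation": [0,0,0],"jaw": 0.5},
    {"delta_pos": [0,0,2.5],"rotation": [0,0,0],"jaw": 0.5}
  ]
}}

```text
t: 7.75
position: [0.6801, -0.0937, 0.4063]
eef_rot: [-2.161, -2.28, -0.0]
contact_force: [-0.1, -0.7, -1.2]
grip_width: 0.132
grasp_force: 59.1
```

```bash
python3 -c "
from h import *
go([.6801,-.0935,.193],down(3))"
```

```text
t 7.75 pos [ 0.68014533 -0.09371817  0.40630649] grasp [ 0.68013168 -0.09370361  0.25130649] F [-0.06622997 -0.70537666 -1.1758989 ] w 0.13220552209179895 gf 59.079092144966125
delta cm [ 0.02 -0.    5.83] rot6 [-0.001 -0.001  0.009]
```

>>> {"method": "play_rows", "body": {
  "steps": [
    {"delta_pos": [0,0,0.7],"rotation": [0,0,0],"jaw": 0.5},
    {"delta_pos": [0,0,1.5],"rotation": [0,0,0],"jaw": 0.5},
    {"delta_pos": [0,0,2.3],"rotation": [0,0,0],"jaw": 0.5},
    {"delta_pos": [0,0,3.1],"rotation": [0,0,0],"jaw": 0.5},
    {"delta_pos": [0,0,3.9],"rotation": [0,0,0],"jaw": 0.5}
  ]
}}

```text
t: 8.38
position: [0.6801, -0.0937, 0.3671]
eef_rot: [-2.161, -2.28, -0.0]
contact_force: [0.2, 0.5, -2.0]
grip_width: 0.131
grasp_force: 59.1
```

>>> {"method": "play_rows", "body": {
  "steps": [
    {"delta_pos": [0,0,0.5],"rotation": [0,0,0],"jaw": 0.5},
    {"delta_pos": [0,0,1],"rotation": [0,0,0],"jaw": 0.5},
    {"delta_pos": [0,0,1.4],"rotation": [0,0,0],"jaw": 0.5},
    {"delta_pos": [0,0,1.7],"rotation": [0,0,0],"jaw": 0.5},
    {"delta_pos": [0,0,1.9],"rotation": [0,0,0],"jaw": 0.5}
  ]
}}

```text
t: 9.0
position: [0.6802, -0.0937, 0.3486]
eef_rot: [2.161, 2.28, 0.0]
contact_force: [-0.1, -0.1, -2.5]
grip_width: 0.13
grasp_force: 59.0
```

>>> {"method": "play_rows", "body": {
  "steps": [
    {"delta_pos": [0,0,0.1],"rotation": [0,0,0],"jaw": 0.5},
    {"delta_pos": [0,0,0.2],"rotation": [0,0,0],"jaw": 0.5},
    {"delta_pos": [0,0,0.3],"rotation": [0,0,0],"jaw": 0.5},
    {"delta_pos": [0,0,0.4],"rotation": [0,0,0],"jaw": 0.5},
    {"delta_pos": [0,0,0.4],"rotation": [0,0,0],"jaw": 0.5}
  ]
}}

```text
t: 9.62
position: [0.68, -0.0936, 0.3464]
eef_rot: [2.16, 2.278, 0.002]
contact_force: [-1.9, 0.8, 8.1]
grip_width: 0.129
grasp_force: 60.5
```

Contact at exactly the predicted home height (TCP 0.3464), 8 N. Releasing.

>>> {"method": "play_rows", "body": {
  "steps": [
    {"delta_pos": [0,0,-0.15],"rotation": [0,0,0],"jaw": 2},
    {"delta_pos": [0,0,-0.15],"rotation": [0,0,0],"jaw": 3},
    {"delta_pos": [0,0,-0.15],"rotation": [0,0,0],"jaw": 4},
    {"delta_pos": [0,0,-0.15],"rotation": [0,0,0],"jaw": 5},
    {"delta_pos": [0,0,-0.15],"rotation": [0,0,0],"jaw": 5}
  ]
}}

```text
t: 10.25
position: [0.6802, -0.0937, 0.346]
eef_rot: [-2.161, -2.28, 0.0]
contact_force: [0.1, -0.6, -0.2]
grip_width: 0.584
grasp_force: 0.0
```

>>> {"method": "play_rows", "body": {
  "steps": [
    {"delta_pos": [0,0,-1],"rotation": [0,0,0],"jaw": 5},
    {"delta_pos": [0,0,-4],"rotation": [0,0,0],"jaw": 5},
    {"delta_pos": [0,0,-7],"rotation": [0,0,0],"jaw": 5},
    {"delta_pos": [0,0,-10],"rotation": [0,0,0],"jaw": 5},
    {"delta_pos": [0,0,-10],"rotation": [0,0,0],"jaw": 5}
  ]
}}

```text
t: 10.88
position: [0.68, -0.0937, 0.4495]
eef_rot: [2.158, 2.277, 0.004]
contact_force: [-0.1, 0.2, -0.7]
grip_width: 0.588
grasp_force: 0.0
```

Run:
```python
from h import *
from station import imaging
d=imaging.capture('side');pickle.dump(d,open('side3.pkl','wb'))
cv2.imwrite('pics/m3.png',cv2.resize(d['pixels'][125:215,220:320],None,fx=6,fy=6,interpolation=cv2.INTER_CUBIC))
b=np.array([.4705,-.1043,.089]);print(proj(d,[b,b+[0,0,.01]]))
go([.46,-.1043,.28],down(3,30))
```

```text
[[306.70897279 188.68178529]
 [306.7532264  186.44037326]]
t 10.925 pos [ 0.68008403 -0.09367345  0.4475818 ] grasp [ 0.68046502 -0.09376058  0.29258229] F [-0.34064183 -0.02628076  0.18601356] w 0.58637963560314 gf 0.0
delta cm [  0.12 -29.79   3.26] rot6 [-4.977e+00  4.000e-03  1.100e-02]
```

View pics/m3.png

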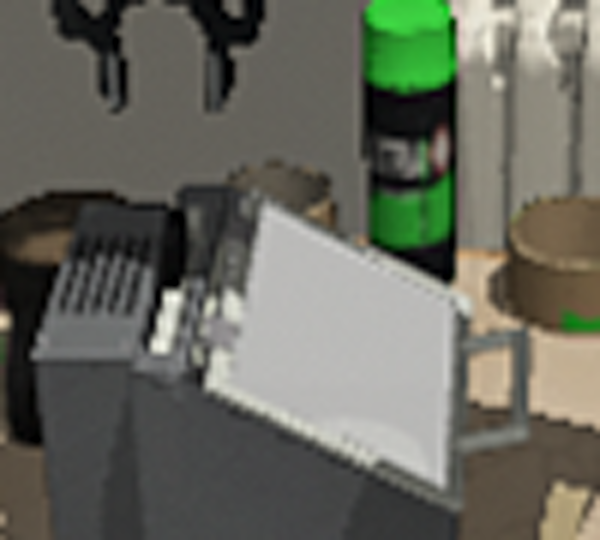

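The filter is home: its bright frame top lies flush at (170,320) with the tab standing above. The hood bar runs from (515,335) to (520,440), which agrees with my measured bar to about 0.5 px. Now to the hood.

>>> {"method": "play_rows", "body": {
  "steps": [
    {"delta_pos": [0,-4,0],"rotation": [-0.6,0,0],"jaw": 3},
    {"delta_pos": [0,-10,0.5],"rotation": [-1.6,0,0],"jaw": 3},
    {"delta_pos": [0,-16,1.5],"rotation": [-2.8,0,0],"jaw": 3},
    {"delta_pos": [0,-22,2.3],"rotation": [-3.9,0,0],"jaw": 3},
    {"delta_pos": [0,-27,3],"rotation": [-5,0,0],"jaw": 3}
  ]
}}

```text
t: 11.55
position: [0.408, -0.1073, 0.415]
eef_rot: [1.878, 1.981, 0.534]
contact_force: [-0.5, 0.7, 0.9]
grip_width: 0.351
grasp_force: 0.0
```

```bash
python3 -c "
from h import *
go([.442,-.1055,.141],down(3,30))"
```

```text
t 11.55 pos [ 0.40802243 -0.10734865  0.41496679] grasp [ 0.48579827 -0.10318789  0.28095706] F [-0.46424573  0.71954508  0.92583571] w 0.35068669803174085 gf 0.0
delta cm [ 1.000e-02 -1.078e+01  9.900e+00] rot6 [ 0.028 -0.005  0.012]
```

>>> {"method": "play_rows", "body": {
  "steps": [
    {"delta_pos": [0,-3.5,1.5],"rotation": [0,0,0],"jaw": 3},
    {"delta_pos": [0,-7.5,4],"rotation": [0,0,0],"jaw": 3},
    {"delta_pos": [0,-10,6.5],"rotation": [0,0,0],"jaw": 3},
    {"delta_pos": [0,-10.8,9],"rotation": [0,0,0],"jaw": 3},
    {"delta_pos": [0,-10.8,9.9],"rotation": [0,0,0],"jaw": 3}
  ]
}}

```text
t: 12.18
position: [0.3659, -0.11, 0.2748]
eef_rot: [1.883, 1.984, 0.531]
contact_force: [0.5, -0.7, -0.1]
grip_width: 0.353
grasp_force: 0.0
```

```bash
python3 -c "
from h import *
go([.472,-.1043,.089],down(3,30))"
```

```text
t 12.175 pos [ 0.36587093 -0.10997084  0.27476758] grasp [ 0.44290282 -0.10561245  0.1403351 ] F [ 0.53446712 -0.7377216  -0.11927039] w 0.3533036132953127 gf 0.0
delta cm [-0.   -0.07  5.9 ] rot6 [-0.025 -0.02  -0.004]
```

>>> {"method": "play_rows", "body": {
  "steps": [
    {"delta_pos": [0,-0.07,1.5],"rotation": [0,0,0],"jaw": 3},
    {"delta_pos": [0,-0.07,3],"rotation": [0,0,0],"jaw": 3},
    {"delta_pos": [0,-0.07,4.5],"rotation": [0,0,0],"jaw": 3},
    {"delta_pos": [0,-0.07,5.6],"rotation": [0,0,0],"jaw": 3},
    {"delta_pos": [0,-0.07,5.8],"rotation": [0,0,0],"jaw": 3}
  ]
}}

```text
t: 12.8
position: [0.3952, -0.1088, 0.2255]
eef_rot: [1.88, 1.984, 0.531]
contact_force: [0.3, -0.4, -0.5]
grip_width: 0.354
grasp_force: 0.0
```

>>> {"method": "play_rows", "body": {
  "steps": [
    {"delta_pos": [0,0,0],"rotation": [0,0,0],"jaw": 2},
    {"delta_pos": [0,0,0],"rotation": [0,0,0],"jaw": 1.5},
    {"delta_pos": [0,0,0],"rotation": [0,0,0],"jaw": 0.5},
    {"delta_pos": [0,0,0],"rotation": [0,0,0],"jaw": 0.5},
    {"delta_pos": [0,0,0],"rotation": [0,0,0],"jaw": 0.5}
  ]
}}

```text
t: 13.42
position: [0.3949, -0.109, 0.2264]
eef_rot: [1.879, 1.982, 0.532]
contact_force: [-3.5, 1.0, 5.9]
grip_width: 0.118
grasp_force: 58.5
```

```bash
cat >> h.py <<'E'
def arc(angs,b0=None,yaw=2.97,tilt=30):
    from station import readout
    s=readout.state();c=Ro.from_rotvec(s['eef_rot']);p=np.array(s['position']);g=p+.155*c.as_matrix()[:,2]
    e=np.array([np.cos(np.radians(yaw)),np.sin(np.radians(yaw)),0]);b0=g if b0 is None else np.array(b0)
    P=lambda a:197e-3*(-np.cos(a)*e+np.sin(a)*np.array([0,0,1]))
    a0=np.arctan2(-72,184);h=b0-P(a0);print('grasp',g,'hinge',h,'w',s['grip_width'],'gf',s['grasp_force'],'F',s['contact_force'])
    r=g-h;print('now hood deg',np.degrees(np.arctan2(r[2],-r@e)-a0),'radius',np.hypot(r[2],r@e))
    for a in angs:print(a,np.round(c.inv().apply(h+P(a0+np.radians(a))-g)*100,2))
E
python3 -c "
from h import *
arc([3,6,9,12,15])"
```

```text
grasp [ 0.47239027 -0.10490761  0.09222222] hinge [ 0.65559868 -0.09540225  0.1640089 ] w 0.1184212405821076 gf 58.47646415233612 F [-3.52352009  1.01960483  5.92838477]
now hood deg 0.0 radius 0.19699999999999998
3 [ 0.    0.18 -1.02]
6 [ 0.    0.42 -2.02]
9 [-0.    0.71 -3.01]
12 [-0.    1.04 -3.98]
15 [-0.    1.43 -4.94]
```

>>> {"method": "play_rows", "body": {
  "steps": [
    {"delta_pos": [0,0.18,-1.0],"rotation": [0,0,0],"jaw": 0.5},
    {"delta_pos": [0,0.42,-2.0],"rotation": [0,0,0],"jaw": 0.5},
    {"delta_pos": [0,0.7,-3.0],"rotation": [0,0,0],"jaw": 0.5},
    {"delta_pos": [0,1.05,-4.0],"rotation": [0,0,0],"jaw": 0.5},
    {"delta_pos": [0,1.4,-4.9],"rotation": [0,0,0],"jaw": 0.5}
  ]
}}

```text
t: 14.05
position: [0.3823, -0.1096, 0.276]
eef_rot: [1.88, 1.983, 0.531]
contact_force: [-0.6, -1.7, -2.5]
grip_width: 0.119
grasp_force: 58.5
```

```bash
python3 -c "
from h import *
arc([18,22,26,30,34],[.4722,-.1049,.091])"
```

```text
grasp [ 0.45963255 -0.10548708  0.14172953] hinge [ 0.65540841 -0.09539464  0.16278667] w 0.11896369901880412 gf 58.45325767993927 F [-0.61418976 -1.71298    -2.53252238]
now hood deg 15.239718019806311 radius 0.1971634971878516
18 [-0.01  0.42 -0.85]
22 [-0.01  1.08 -2.06]
26 [-0.01  1.82 -3.22]
30 [-0.01  2.64 -4.32]
34 [-0.01  3.53 -5.36]
```

Good: small forces and the radius matches. Continuing.

>>> {"method": "play_rows", "body": {
  "steps": [
    {"delta_pos": [0,0.42,-0.85],"rotation": [0,0,0],"jaw": 0.5},
    {"delta_pos": [0,1.08,-2.06],"rotation": [0,0,0],"jaw": 0.5},
    {"delta_pos": [0,1.82,-3.22],"rotation": [0,0,0],"jaw": 0.5},
    {"delta_pos": [0,2.64,-4.32],"rotation": [0,0,0],"jaw": 0.5},
    {"delta_pos": [0,3.53,-5.36],"rotation": [0,0,0],"jaw": 0.5}
  ]
}}

```text
t: 14.68
position: [0.3847, -0.1092, 0.3387]
eef_rot: [1.886, 1.984, 0.525]
contact_force: [-14.5, -6.5, -0.1]
grip_width: 0.113
grasp_force: 58.5
```

```bash
python3 -c "
from h import *
arc([36,40,44,48,52],[.4722,-.1049,.091])"
```

```text
grasp [ 0.46120341 -0.10530729  0.20396483] hinge [ 0.65540841 -0.09539464  0.16278667] w 0.11341065713495574 gf 58.49223017692566 F [-14.47709624  -6.49345611  -0.14280523]
now hood deg 33.326888721028894 radius 0.19876986316679168
36 [-0.02  0.76 -0.56]
40 [-0.01  1.75 -1.51]
44 [-0.01  2.81 -2.38]
48 [-0.01  3.93 -3.19]
52 [-0.01  5.1  -3.91]
```

Run:
```python
from h import *
from station import imaging,readout
d=imaging.capture('side');d=imaging.capture('side')
s=readout.state();print(s['contact_force'],s['moment'],s['position'])
cv2.imwrite('pics/m4.png',cv2.resize(d['pixels'][110:215,225:345],None,fx=5.5,fy=5.5,interpolation=cv2.INTER_CUBIC))
arc([36],[.4722,-.1049,.091])
```

```text
[-17.56227358  -6.18886913   0.47910018] [-1.06616992  3.55629283 -0.49963966] [ 0.38469496 -0.10921777  0.33931212]
grasp [ 0.46136258 -0.10535487  0.20465643] hinge [ 0.65540841 -0.09539464  0.16278667] w 0.11772627309492548 gf 58.99898886680603 F [-17.56227358  -6.18886913   0.47910018]
now hood deg 33.531273330802975 radius 0.19876130554073282
36 [-0.01  0.71 -0.5 ]
```

View pics/m4.png

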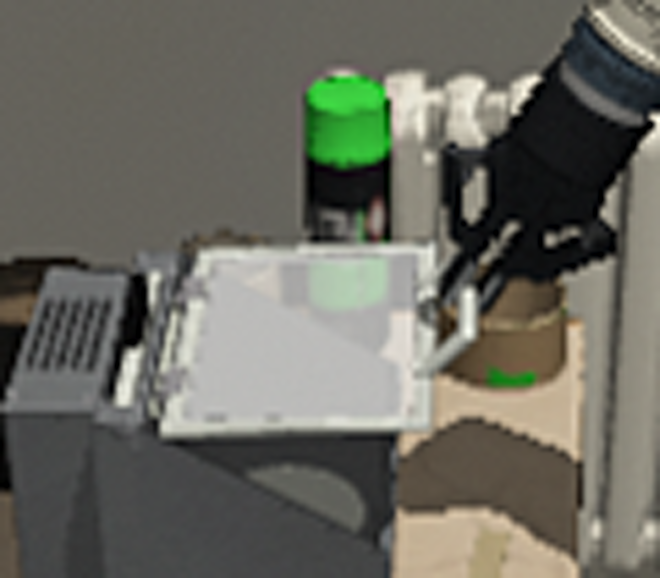

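The hood is at about 33° and the back fingertip (435,295) leans on the hood's edge frame. That explains the 17 N. I'll turn the tool about the bar toward vertical.

```bash
cat >> h.py <<'E'
def plan(angs,tilts,b0=(.4722,-.1049,.091),yaw=2.97):
    from station import readout
    s=readout.state();c=Ro.from_rotvec(s['eef_rot']);p=np.array(s['position'])
    e=np.array([np.cos(np.radians(yaw)),np.sin(np.radians(yaw)),0]);a0=np.arctan2(-72,184)
    P=lambda a:197e-3*(-np.cos(a)*e+np.sin(a)*np.array([0,0,1]));h=np.array(b0)-P(a0)
    g=p+.155*c.as_matrix()[:,2];r=g-h
    print('F',s['contact_force'],'M',s['moment'],'w',s['grip_width'],'q',np.round(s['qpos'],2),'hood',np.degrees(np.arctan2(r[2],-r@e)-a0),'rad',np.hypot(r[2],r@e),'side',g@[-e[1],e[0],0]-np.array(b0)@[-e[1],e[0],0])
    for a,t in zip(angs,tilts):
        R=down(3,t);T=h+P(a0+np.radians(a))-.155*R.as_matrix()[:,2]
        print(a,t,np.round(c.inv().apply(T-p)*100,2),np.round((c.inv()*R).as_rotvec(degrees=True)/6,2))
E
python3 -c "
from h import *
plan([33.5]*5,[24,18,12,6,0])"
```

```text
F [-17.56227358  -6.18886913   0.47910018] M [-1.06616992  3.55629283 -0.49963966] w 0.11772627309492548 q [-0.58 -0.12 -0.64  0.62  0.3   1.01] hood 33.531273330802975 rad 0.19876130554073282 side 0.00010725605471467725
33.5 24 [-0.02  1.66  0.2 ] [ 0.95  0.01 -0.01]
33.5 18 [-0.02  3.26  0.45] [ 1.95  0.01 -0.01]
33.5 12 [-0.02  4.83  0.86] [ 2.95  0.01 -0.01]
33.5 6 [-0.02  6.35  1.43] [ 3.95  0.01 -0.01]
33.5 0 [-0.02  7.8   2.16] [ 4.95  0.01 -0.01]
```

>>> {"method": "play_rows", "body": {
  "steps": [
    {"delta_pos": [0,1.66,0.2],"rotation": [0.95,0,0],"jaw": 0.5},
    {"delta_pos": [0,3.26,0.45],"rotation": [1.95,0,0],"jaw": 0.5},
    {"delta_pos": [0,4.83,0.86],"rotation": [2.95,0,0],"jaw": 0.5},
    {"delta_pos": [0,6.35,1.43],"rotation": [3.95,0,0],"jaw": 0.5},
    {"delta_pos": [0,7.8,2.16],"rotation": [4.95,0,0],"jaw": 0.5}
  ]
}}

```text
t: 15.4
position: [0.4643, -0.1052, 0.3603]
eef_rot: [2.161, 2.279, -0.0]
contact_force: [-6.5, -3.1, 3.0]
grip_width: 0.113
grasp_force: 64.6
```

```bash
python3 -c "
from h import *
plan([36,38.5,41,43.5,46],[-2,-4.5,-7,-9.5,-12])"
```

```text
F [-6.52621535 -3.14866182  3.02837091] M [-0.51608205  0.61281588 -0.01746348] w 0.11335589266398256 q [-0.4   0.15 -0.23  1.19 -0.    1.12] hood 33.89592744627213 rad 0.1960220088675674 side 5.172519778395834e-05
36 -2 [-0.02  0.62 -0.71] [0.34 0.01 0.01]
38.5 -4.5 [-0.02  1.53 -1.5 ] [0.75 0.01 0.01]
41 -7 [-0.02  2.48 -2.25] [1.17 0.01 0.01]
43.5 -9.5 [-0.02  3.45 -2.96] [1.59 0.01 0.01]
46 -12 [-0.02  4.46 -3.62] [2.   0.01 0.01]
```

>>> {"method": "play_rows", "body": {
  "steps": [
    {"delta_pos": [0,0.62,-0.71],"rotation": [0.34,0,0],"jaw": 0.5},
    {"delta_pos": [0,1.53,-1.5],"rotation": [0.75,0,0],"jaw": 0.5},
    {"delta_pos": [0,2.48,-2.25],"rotation": [1.17,0,0],"jaw": 0.5},
    {"delta_pos": [0,3.45,-2.96],"rotation": [1.59,0,0],"jaw": 0.5},
    {"delta_pos": [0,4.46,-3.62],"rotation": [2.0,0,0],"jaw": 0.5}
  ]
}}

```text
t: 16.02
position: [0.5092, -0.1029, 0.3966]
eef_rot: [-2.058, -2.171, 0.224]
contact_force: [0.0, -2.8, -1.3]
grip_width: 0.113
grasp_force: 64.8
```

```bash
python3 -c "
from h import *
plan([49,52,55,58,60],[-14,-16,-18,-20,-22])"
```

```text
F [ 0.00520152 -2.83121397 -1.25759712] M [-0.43870633 -0.18007095  0.12457233] w 0.11317895909769583 q [-0.34  0.28  0.03  1.5  -0.08  1.18] hood 46.12858931727475 rad 0.19610312117016662 side 6.24062515923729e-05
49 -14 [-0.01  0.76 -0.96] [0.37 0.   0.01]
52 -16 [-0.01  1.61 -1.92] [0.7  0.   0.01]
55 -18 [-0.01  2.5  -2.84] [1.04 0.   0.01]
58 -20 [-0.01  3.45 -3.72] [1.37 0.   0.01]
60 -22 [-0.02  4.28 -4.25] [1.7  0.   0.01]
```

>>> {"method": "play_rows", "body": {
  "steps": [
    {"delta_pos": [0,0.76,-0.96],"rotation": [0.37,0,0],"jaw": 0.5},
    {"delta_pos": [0,1.61,-1.92],"rotation": [0.7,0,0],"jaw": 0.5},
    {"delta_pos": [0,2.5,-2.84],"rotation": [1.04,0,0],"jaw": 0.5},
    {"delta_pos": [0,3.45,-3.72],"rotation": [1.37,0,0],"jaw": 0.5},
    {"delta_pos": [0,4.28,-4.25],"rotation": [1.7,0,0],"jaw": 0.5}
  ]
}}

```text
t: 16.65
position: [0.56, -0.1002, 0.4291]
eef_rot: [-1.961, -2.069, 0.401]
contact_force: [1.0, -3.4, -4.2]
grip_width: 0.113
grasp_force: 64.6
```

>>> {"method": "play_rows", "body": {
  "steps": [
    {"delta_pos": [0,0,0],"rotation": [0,0,0],"jaw": 0.5},
    {"delta_pos": [0,0,0],"rotation": [0,0,0],"jaw": 0.5},
    {"delta_pos": [0,0,0],"rotation": [0,0,0],"jaw": 0.5},
    {"delta_pos": [0,0,0],"rotation": [0,0,0],"jaw": 0.5},
    {"delta_pos": [0,0,0],"rotation": [0,0,0],"jaw": 0.5}
  ]
}}

```text
t: 17.27
position: [0.5594, -0.1002, 0.429]
eef_rot: [-1.963, -2.07, 0.399]
contact_force: [4.3, -3.8, -7.3]
grip_width: 0.111
grasp_force: 64.5
```

Run:
```python
from h import *
from station import imaging
d=imaging.capture('side');pickle.dump(d,open('side5.pkl','wb'))
cv2.imwrite('pics/m5.png',cv2.resize(d['pixels'][90:200,220:340],None,fx=5.4,fy=5.4,interpolation=cv2.INTER_CUBIC))
plan([60],[-22])
h=np.array([.6555,-.0954,.162]);e=np.array([np.cos(.0518),np.sin(.0518),0]);y=np.array([-e[1],e[0],0])
for a in (52,60,68):
    t=np.radians(a-21.4);b=h+.197*(-np.cos(t)*e+np.sin(t)*np.array([0,0,1]));print(a,((proj(d,[b+.055*y,b-.055*y])-[220,90])*5.4).round())
```

```text
F [ 4.12459598 -4.27691595 -6.89521938] M [-0.55406712 -1.11363351  0.26416437] w 0.1178777564108355 q [-0.3   0.43  0.3   1.8  -0.13  1.24] hood 59.88278982824412 rad 0.19646640989831446 side 4.144521476298624e-05
60 -22 [-0.01  0.   -0.05] [0.03 0.   0.01]
52 [[447. 349.]
 [449. 270.]]
60 [[422. 317.]
 [426. 238.]]
68 [[392. 287.]
 [398. 210.]]
```

View pics/m5.png

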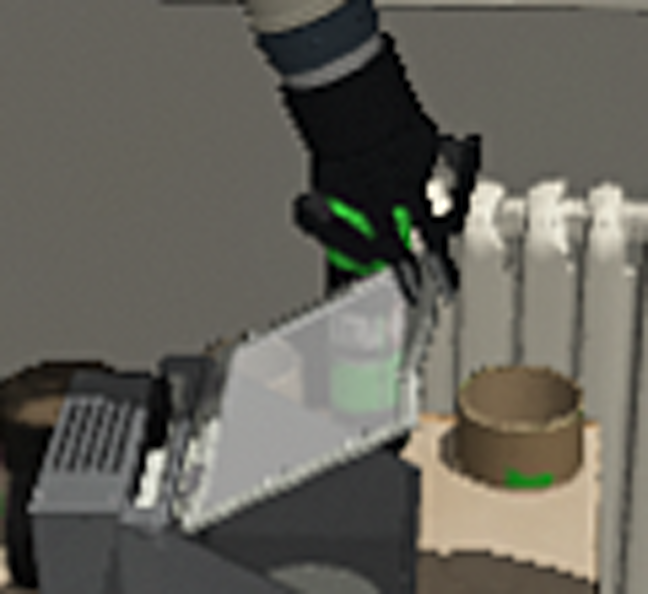

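The picture shows the hood standing open with the bar's near end at about (422,318), which is where 60° predicts it. The filter is still flush at (150,480). Handing in.

```bash
python3 -c "
from station import workorder
print(workorder.finish_job())"
```

```text
the job is handed in; nothing more can be done
None
```

The filter was lowered fully home in the booth slot and released, and the arm is holding the hood at about 60° by its pull bar. The job is handed in; the hand-in call returned no verdict.

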